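# Put the dye bottles away in the divided crate

## Task

Two edge-dye bottles lean in the sloping stand: put them away in the divided wooden crate, standing upright, cap up, each on the floor of one of the two empty cells. Set them down rather than dropping them, and do not knock or shift the tins or the other things on the bench.

Things in the scene. Friction and masses are not known exactly. Their poses are not given: they have to be found in the camera images.
- crate: Open wooden crate, fixed, on the left or the right; 166 (x) by 246 (y) by 70 mm high, walls, floor and dividers 6 mm. Six cells 74 mm square inside, centred at x = -40, +40 and y = -80, 0, +80 mm; four hold tins, two are empty. Origin: centre of its underside, on the bench; its floor is 6 mm higher; z up.
- stand: Sloping aluminium stand, fixed, 236 mm wide (y), about 120 mm high, on the other side from the crate. Two bays at y = +60, -60 mm hold bottles leaning 30 degrees from vertical against a back board, caps tipped to its -x (roughly at the robot) and clear of the board; 22 mm high ribs flank their lower 90 mm. A bottle's underside centre is at x = 50, z = 45 mm. Origin: centre of its underside, z up.
- tin0: Steel tin with lid, 59 mm across, 58 mm high, standing in a cell of the crate (leave alone). Origin: centre of its underside.
- bottle_a: White bottle with black cap, about 0.2 kg, 150 mm high, at first leaning in the stand's bay at y = +60 mm. Body 50 mm across up to 98 mm, shoulder narrowing up to 114 mm, cylindrical cap 34 mm across from 114 to 150 mm. Origin: centre of its underside; its z runs along its length to the cap. The two bottles are alike.
- bottle_b: White bottle with black cap, about 0.2 kg, 150 mm high, at first leaning in the stand's bay at y = -60 mm. Body 50 mm across up to 98 mm, shoulder narrowing up to 114 mm, cylindrical cap 34 mm across from 114 to 150 mm. Origin: centre of its underside; its z runs along its length to the cap. The two bottles are alike.
- tin1: Another such tin in another cell of the crate (leave alone). Origin: centre of its underside.
- tin2: Another such tin in another cell of the crate (leave alone). Origin: centre of its underside.
- tin3: Another such tin in another cell of the crate (leave alone). Origin: centre of its underside.
- felt0: Flat grey felt disc 60 mm across, under 1 mm thick, on the floor at the centre of one of the two empty cells of the crate (fixed). Origin: centre of its underside.
- felt1: Flat grey felt disc 60 mm across, under 1 mm thick, on the floor at the centre of one of the two empty cells of the crate (fixed). Origin: centre of its underside.
- spool: Wooden thread spool, 44 mm across, 60 mm high, standing between crate and stand (leave alone). Origin: centre of its underside.
- stamp: Brass embossing stamp, 60 by 35 by 32 mm, lying between crate and stand (leave alone). Origin: centre of its underside.
- tape: Roll of tape lying flat, 100 mm across, 25 mm high, beyond the crate and stand (leave alone). Origin: centre of its underside.
- hammer: Hammer 240 mm long, lying beyond the crate and stand (leave alone). Origin: about the middle of its handle.
- jar: Glass jar, 72 mm across, 90 mm high, out on the right (leave alone). Origin: centre of its underside.
- mug: White mug, 80 mm across, 95 mm high, out on the left (leave alone). Origin: centre of its underside.
Mind the look-alikes: they are no part of the job. Leave any turquoise look-alike of the bottle_a alone. Leave any yellow look-alike of the bottle_b alone.

How it is judged:
By the outcome, as a careful person would: the job done as asked, in the order asked, and still so for the second after the job is handed in, with the robot touching nothing.
It also fails if it takes over 64 s, if anything falls off the work surface, if the arm or the gripper's body presses on something with over 40 N, if the wrist force passes 120 N, or if a joint passes its speed limit or range.

## Robot

A 6-joint arm with a two-finger parallel gripper is mounted at the origin on the work surface. World frame = base frame: x ahead of the robot, y to its left, z up, the work surface at z = 0. Lengths are in m, angles in rad, forces in N, time in s.
With the tool pointing down it reaches from about 0.225 to 0.875 m from the base axis. Payload 3.4 kg.
Tool frame: the origin (TCP) lies at the very end of the fingers, on their centre line; the grasp point (between the pads) lies 19 mm behind it (manip.tcp_to_grasp is the distance from the TCP to the grasp point, in m); z points along the fingers, y is the line along which they close (so a half turn about z gives the same grasp; the last joint's range is limited). The gripper opens to 85 mm and grips with 20 to 120 N. Pads are 22 mm wide; open, the fingers measure 114 mm over their backs; the gripper's body (76 mm by 85 mm) begins 54 mm behind the grasp point. The pads swing forward as they close: fully open they stand 13 mm farther back than shut.
Start: joints at [-1.335, 0.276, 1.505, -0, 1.361, -0.121], TCP at [0.201, -0.539, 0.231] pointing down, gripper open.
Joint ranges: [-2.89, 2.89], [-0.75, 2.08], [0.22, 2.7], [-1.18, 4.32], [0.11, 2.71], [-2.7, 2.7]. Speed limits (rad/s): [2.57, 2.57, 3.14, 3.14, 3.14, 3.14].

## Interface

Orientations are given as a unit quaternion [w, x, y, z].
In Python, from rig import status, get_image, job, manip gives the robot as it stands.
- The arm moves only by the tool apply_moves, never from a script. Its arguments are lists of equal length, an entry for each row: "xyz": the shift along the tool's x, y, z each as a share of 0.3 m, from -1 to 1, a list of three; "rot": the turn, a rotation vector about the tool's x, y, z each as a share of 60 degrees, from -1 to 1, a list of three; "hand": the opening, from -1 (shut) to 1 (fully open). A call has 1 to 8 rows; each row shifts and turns the commanded pose from where the row before left it, along the tool's axes as they then stand; what a row does not reach is not made up. A row lasts 1/8 s, in which the tool goes at most 62.5 mm and 10.7 degrees, less where a joint would pass 70% of its speed; a pose out of reach is approached as far as the arm can. A call with a number of a shift or a turn outside -1 to 1 is refused whole. A call with a gripper value outside its range is refused whole. The fingers move at their own pace and stop on an object; "force" is the grip in N (left out, the last holds). Time passes only in rows, so rows that do not move let the fingers close. It gives the time, the measured TCP pose, the force, the opening and the grip force at its end, in the units of the state.
- status.get_state(): the state, without advancing time (a new reading comes with each control period).
- get_image(name): name is "side" or "top" or "wrist"; returns a dict with "pixels" (400x640x3 uint8, red, green, blue), "fovy" (degrees; the focal length in pixels is half the picture's height over the tangent of half this angle, whatever the lens; pixels are square), "cx", "cy" (the principal point, pixels), "dist" ([k1, k2, p1, p2, k3] as OpenCV has them; the pictures are not rectified), "origin" and "orientation" of the camera in the world; the wrist camera has in their place "tool_from_camera" (4x4, takes a point from camera to tool coordinates, whose origin is the TCP and whose axes are the flange's). Camera axes: x right, y down, z forward; pixel columns grow to the right and rows downward; lengths in m; the calibration is good to about 2 mm. A picture is of the moment at which its call begins: read the wrist's pose just before it. There is no depth.
- job.sign_off(): hands the job in; it is judged then, once.
The state is a dict: "clock": time; "qpos": joint angles; "qd": joint speeds; "effort": joint torques, N m; "position": TCP position; "ee_rot": TCP orientation; "contact_force": force on the tool from outside, world axes, zero at the start; "moment": the same for the moment, N m; "width": finger opening in m; "gripper_force": force on a finger pad.
Only numpy, scipy, OpenCV 4.12 (cv2) and the standard library are available. Lean on these libraries where they do the work, as an engineer would, in place of code of your own. Each camera call takes 0.05 s, during which the arm holds its last target. There are 200 camera calls.

## Working session

There is one attempt and no reset: what is moved stays moved. The work goes in short steps, Python scripts to look and compute and a tool call to move; the robot and the scene stay as the last step left them, time stands still between calls to the robot, and variables do not carry over. Pictures are saved under pics/ and viewed, at most 10 in all, crops included, and the job is handed in when it is done.

Besides the shell and the picture viewer there is one more tool, called after "Emit:" as name(argument=value, ...) on one line, values as JSON. apply_moves: Moves the arm, as the interface text tells. Its arguments: {"type":"object","properties":{"xyz":{"type":"array","items":{"type":"array","items":{"type":"number","minimum":-1,"maximum":1}}},"rot":{"type":"array","items":{"type":"array","items":{"type":"number","minimum":-1,"maximum":1}}},"hand":{"type":"array","items":{"type":"number"}},"force":{"type":"number"}},"required":["xyz","rot","hand"]}

```bash
mkdir -p pics; ls; python3 - <<'E'
from rig import status,get_image,manip
import cv2,numpy as np
s=status.get_state();print(s);print(manip.tcp_to_grasp)
for n in("side","top","wrist"):
    i=get_image(n);cv2.imwrite(f"pics/{n}0.png",i["pixels"][:,:,::-1])
    print(n,{k:(np.array(v).round(4).tolist()) for k,v in i.items() if k!="pixels"})
E
```

```text
pics
{'clock': 0.0, 'qpos': array([-1.33502569e+00,  2.76579370e-01,  1.50616914e+00,  9.48567295e-06,
        1.36071347e+00, -1.20994635e-01]), 'qd': array([-0.00093297, -0.00146811,  0.00020676,  0.0009534 ,  0.00076087,
       -0.00035182]), 'effort': array([ 4.16894036e-04, -4.16768003e+01, -2.45803463e+01, -2.06740051e-04,
        1.11413226e-02,  3.91983022e-06]), 'position': array([ 0.20068681, -0.53825109,  0.23043429]), 'ee_rot': array([-9.33390069e-04,  9.84131709e-01,  1.77437049e-01, -4.89789897e-05]), 'contact_force': array([-0.64563092,  0.06853897, -1.08014605]), 'moment': array([-0.012058  , -0.01295724, -0.0059361 ]), 'gripper_force': 0.0, 'width': 0.08502037130607386}
0.0187
side {'fovy': 45.6558, 'cx': 315.3447, 'cy': 203.3215, 'dist': [-0.0966, 0.0, 0.0, 0.0, 0.0], 'origin': [0.0404, 0.7448, 1.0962], 'orientation': [0.1051, -0.2596, 0.9003, -0.3332]}
top {'fovy': 45.0435, 'cx': 317.2241, 'cy': 196.4955, 'dist': [0.0027, 0.0, 0.0, 0.0, 0.0], 'origin': [0.2849, 0.0084, 1.7072], 'orientation': [-0.0593, 0.7128, -0.6962, 0.0603]}
wrist {'fovy': 71.8635, 'cx': 318.2007, 'cy': 203.4509, 'dist': [-0.0115, 0.0, 0.0, 0.0, 0.0], 'tool_from_camera': [[-0.0, -0.9546, -0.2979, 0.0754], [1.0, 0.0, -0.0003, -0.0005], [0.0003, -0.2979, 0.9546, -0.1424], [0.0, 0.0, 0.0, 1.0]]}
```

View pics/top0.png

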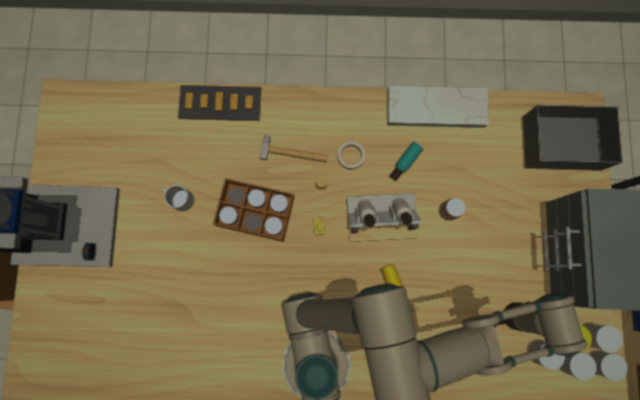

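View pics/side0.png

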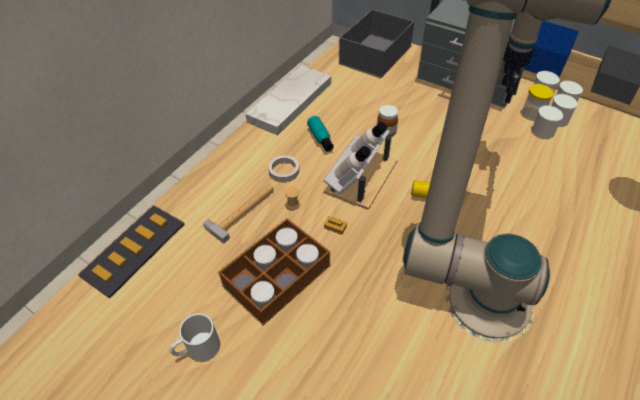

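The top view shows the crate at about (255,210), with empty cells near (236,194) and (255,220). The stand is at about (383,213), with bottle caps near (369,218) and (407,215). The yellow look-alike lies at (392,275). Next I'll zoom in.

```bash
python3 - <<'E'
import cv2,numpy as np
t=cv2.imread("pics/top0.png");s=cv2.imread("pics/side0.png")
a=cv2.resize(t[170:250,335:435],(800,640)[:2],interpolation=cv2.INTER_CUBIC)
a=cv2.resize(t[172:247,205:305],(400,300),interpolation=cv2.INTER_CUBIC)
b=cv2.resize(t[172:247,335:435],(400,300),interpolation=cv2.INTER_CUBIC)
c=cv2.resize(s[215:321,210:351],(400,300),interpolation=cv2.INTER_CUBIC)
d=cv2.resize(s[115:213,300:430],(400,300),interpolation=cv2.INTER_CUBIC)
cv2.imwrite("pics/z0.png",np.vstack([np.hstack([a,b]),np.hstack([c,d])]))
E
```

```text
(no output)
```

View pics/z0.png

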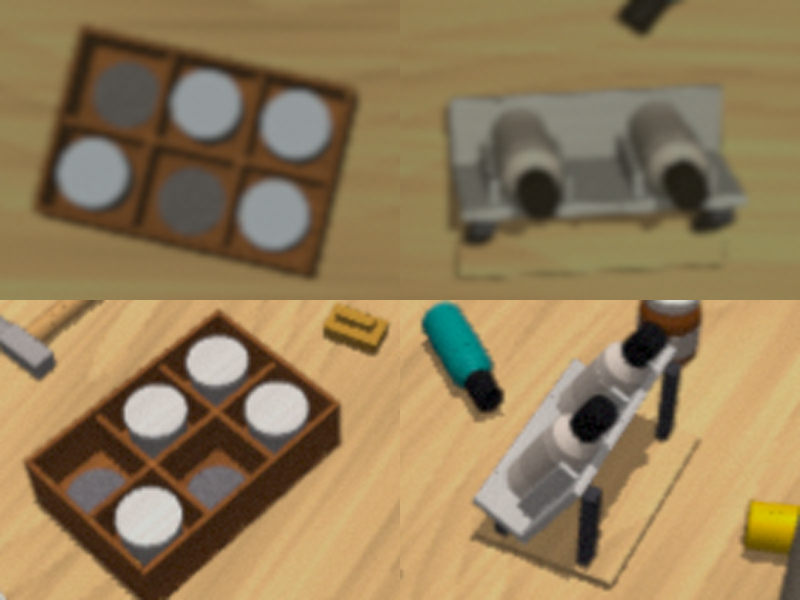

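The crops show felt discs in the far-left and near-middle cells. The black caps are clear of the board's upper edge, and the dark legs are below it. Next I'll measure.

```bash
cat > h.py <<'E'
import numpy as np,cv2
from scipy.spatial.transform import Rotation as R
from rig import status,get_image,job,manip
def Rq(q): return R.from_quat(q,scalar_first=True)
def cam(n):
    s=status.get_state(); i=get_image(n)
    if n=="wrist":
        T=np.array(i["tool_from_camera"]);B=Rq(s["ee_rot"]).as_matrix()
        i["Rm"]=B@T[:3,:3]; i["o"]=np.array(s["position"])+B@T[:3,3]
    else: i["Rm"]=Rq(i["orientation"]).as_matrix(); i["o"]=np.array(i["origin"])
    f=200/np.tan(np.radians(i["fovy"])/2); i["K"]=np.array([[f,0,i["cx"]],[0,f,i["cy"]],[0,0,1.]])
    i["d"]=np.array(i["dist"],float); return i
def ray(i,uv):
    p=cv2.undistortPoints(np.array([[uv]],float),i["K"],i["d"])[0,0]
    v=i["Rm"]@[p[0],p[1],1]; return i["o"],v/np.linalg.norm(v)
def plane(i,uv,z):
    o,v=ray(i,uv); return o+v*(z-o[2])/v[2]
def tri(rs):
    A=sum(np.eye(3)-np.outer(v,v) for o,v in rs); b=sum((np.eye(3)-np.outer(v,v))@o for o,v in rs)
    x=np.linalg.solve(A,b); return x,[np.linalg.norm(np.cross(v,x-o)) for o,v in rs]
def proj(i,X):
    r,_=cv2.Rodrigues(i["Rm"].T); return cv2.projectPoints(np.array([X],float),r,-i["Rm"].T@i["o"],i["K"],i["d"])[0][0,0]
def blobs(m,box,amin,amax):
    x0,y0,x1,y1=box; M=np.zeros(m.shape,np.uint8); M[y0:y1,x0:x1]=m[y0:y1,x0:x1]
    n,l,st,c=cv2.connectedComponentsWithStats(M)
    return [(c[k].round(2).tolist(),int(st[k,4]),st[k,:4].tolist()) for k in range(1,n) if amin<st[k,4]<amax]
def hsv(i): return cv2.cvtColor(i["pixels"],cv2.COLOR_RGB2HSV)
E
python3 - <<'E'
from h import *
t=cam("top");s=cam("side")
for n,i,cb,tb in(("top",t,(340,190,430,240),(205,172,305,247)),("side",s,(330,115,400,190),(210,215,345,320))):
    H=hsv(i);V=H[:,:,2];S=H[:,:,1]
    print(n,"dark",blobs((V<60).astype(np.uint8),cb,10,400))
    print("tins",blobs(((S<45)&(V>130)).astype(np.uint8),tb,30,900))
    print("felt",blobs(((S<75)&(V>55)&(V<120)).astype(np.uint8),tb,30,900))
    print(n,proj(i,[0.4,-.2,.16]))
E
```

```text
top dark [([407.08, 220.22], 130, [401, 213, 16, 16]), ([368.95, 220.22], 100, [364, 215, 11, 12]), ([353.64, 230.21], 14, [352, 228, 5, 5])]
tins [([256.05, 197.46], 196, [249, 190, 16, 16]), ([278.48, 202.61], 203, [271, 195, 16, 16]), ([227.7, 214.66], 200, [220, 207, 16, 16]), ([272.9, 225.18], 199, [265, 218, 16, 16])]
felt [([236.09, 195.22], 194, [229, 188, 15, 16]), ([255.83, 201.38], 48, [247, 191, 19, 17]), ([223.11, 210.97], 38, [218, 206, 17, 16]), ([232.87, 219.55], 38, [224, 210, 14, 15]), ([252.47, 221.8], 202, [245, 214, 16, 17])]
top [381.46941059 243.99700405]
side dark [([379.31, 128.99], 143, [373, 121, 14, 16]), ([386.38, 148.66], 89, [383, 137, 7, 23]), ([330.87, 145.78], 23, [330, 141, 4, 10]), ([362.72, 153.26], 156, [356, 146, 15, 16]), ([361.44, 184.0], 59, [359, 178, 6, 12])]
tins [([217.62, 229.82], 138, [210, 221, 18, 17]), ([286.08, 236.07], 298, [276, 228, 21, 17]), ([264.31, 253.81], 328, [254, 245, 22, 19]), ([307.06, 252.84], 328, [297, 244, 22, 19]), ([261.86, 291.11], 389, [251, 281, 23, 21])]
felt [([220.19, 236.54], 72, [210, 230, 19, 13]), ([285.93, 245.12], 86, [275, 235, 23, 17]), ([264.95, 264.06], 83, [254, 256, 22, 14]), ([305.49, 263.06], 67, [296, 256, 22, 13]), ([242.77, 281.04], 171, [234, 275, 20, 15]), ([285.39, 279.76], 174, [276, 274, 20, 15]), ([261.94, 302.48], 65, [253, 295, 21, 13])]
side [392.21761831 155.12617148]
```

```bash
python3 - <<'E'
from h import *
t=cam("top");s=cam("side")
for th in(35,45,52):
    print(th,blobs((hsv(t)[:,:,2]<th).astype(np.uint8),(340,190,430,240),10,400),blobs((hsv(s)[:,:,2]<th).astype(np.uint8),(350,115,400,170),60,400))
A=tri([ray(t,(368.95,220.22)),ray(s,(362.72,153.26))]);B=tri([ray(t,(405.9,219.3)),ray(s,(379.31,128.99))])
print(A,B,np.linalg.norm(A[0]-B[0]))
# crate: grid fit in top (+side)
tt=[(256.05,197.46),(278.48,202.61),(227.7,214.66),(272.9,225.18)];tf=[(236.09,195.22),(252.47,221.8)]
st=[(264.31,253.81),(286.08,236.07),(261.86,291.11),(307.06,252.84)];sf=[(242.77,281.04),(285.39,279.76)]
# crate cells (x,y): +x far, +y left
loc=np.array([(40,0),(40,-80),(-40,80),(-40,-80),(40,80),(-40,0)])/1000
for n,i,a,f in(("top",t,tt,tf),("side",s,st,sf)):
    P=np.array([plane(i,u,.064)[:2] for u in a]+[plane(i,u,.0065)[:2] for u in f])
    L=loc-loc.mean(0);Q=P-P.mean(0);th=np.arctan2((L[:,0]*Q[:,1]-L[:,1]*Q[:,0]).sum(),(L*Q).sum())
    Rm=np.array([[np.cos(th),-np.sin(th)],[np.sin(th),np.cos(th)]]);o=P.mean(0)-Rm@loc.mean(0)
    print(n,"yaw",th,"o",o.round(4),"res mm",((P-o-loc@Rm.T)*1000).round(1).tolist())
    print("cells",(o+loc[4:]@Rm.T).round(4).tolist(),P[4:].round(4).tolist())
E
```

```text
35 [([404.17, 215.5], 12, [402, 214, 6, 5])] [([378.97, 129.21], 119, [373, 123, 13, 14]), ([362.49, 153.37], 134, [356, 147, 14, 14])]
45 [([405.99, 218.17], 78, [402, 213, 9, 11]), ([368.9, 219.99], 79, [365, 215, 9, 11]), ([410.62, 226.77], 13, [409, 225, 4, 4])] [([379.19, 129.0], 131, [373, 122, 14, 15]), ([386.39, 148.84], 67, [384, 139, 6, 21]), ([362.66, 153.33], 145, [356, 146, 14, 15])]
52 [([406.86, 219.73], 111, [401, 213, 14, 16]), ([369.09, 220.17], 86, [365, 215, 10, 11])] [([379.22, 128.98], 135, [373, 122, 14, 15]), ([386.47, 148.88], 77, [384, 139, 6, 21]), ([362.64, 153.29], 147, [356, 146, 14, 15])]
(array([ 0.47471186, -0.15941845,  0.16292201]), [np.float64(0.0006121891713762173), np.float64(0.0006121891713762046)]) (array([ 0.48144238, -0.27776509,  0.16472327]), [np.float64(0.0006050563145338684), np.float64(0.0006050563145339676)]) 0.11855156592394102
top yaw -0.20264042386826953 o [0.5181 0.2287] res mm [[0.0, -0.3], [-0.0, 0.0], [0.1, -0.2], [-0.2, 0.1], [-0.1, 0.5], [0.2, -0.2]]
cells [[0.5734, 0.299], [0.4789, 0.2368]] [[0.5733, 0.2995], [0.4791, 0.2366]]
side yaw -0.22137833247279037 o [0.5188 0.2255] res mm [[-3.0, 2.9], [-0.9, 2.3], [-4.6, 1.8], [-1.6, 1.0], [4.5, -2.1], [5.6, -5.9]]
cells [[0.5754, 0.2948], [0.4798, 0.2343]] [[0.5799, 0.2927], [0.4854, 0.2285]]
```

```bash
cat >> h.py <<'E'
import json
def toolR(yaw,tilt):  # tool z = Rz(yaw)(sin tilt,0,-cos tilt), y horizontal
    return R.from_euler('z',yaw)*R.from_euler('y',-tilt)*R.from_euler('x',np.pi)
def plan(P,Rt,hand,p0=None,R0=None,vmax=.056,hold=0):
    s=status.get_state();p0=np.array(s["position"]) if p0 is None else np.array(p0);R0=Rq(s["ee_rot"]) if R0 is None else R0
    P=np.array(P);w=(R0.inv()*Rt).as_rotvec();a=np.degrees(np.linalg.norm(w));d=np.linalg.norm(P-p0)
    N=int(np.ceil(max(d/vmax,a/9.5,1)));Rc=R0;x=[]
    for k in range(N): x.append((Rc.inv().apply((P-p0)/N)/.3).round(4).tolist());Rc=Rc*R.from_rotvec(w/N)
    r=(np.degrees(w)/N/60).round(4).tolist()
    print(N,"d",round(d,4),"ang",round(a,1),"xyz",json.dumps(x+[[0,0,0]]*hold),"rot",r)
    return P,Rt
E
python3 - <<'E'
from h import *
yaw=.057;C=np.array([.475,-.16,.161]);Rt=toolR(yaw,np.pi/6);z=Rt.apply([0,0,1]);print(z)
plan(C-.12*z+.0187*z,Rt,1)
E
```

```text
[ 0.49918797  0.02848457 -0.8660254 ]
8 d 0.4377 ang 34.5 xyz [[0.142, -0.1142, -0.0073], [0.1379, -0.1193, 0.0007], [0.1332, -0.1243, 0.0083], [0.1278, -0.1292, 0.0155], [0.1217, -0.1339, 0.0223], [0.1151, -0.1385, 0.0287], [0.1079, -0.1429, 0.0345], [0.1002, -0.1471, 0.0398]] rot [-0.0094, 0.062, 0.0349]
```

Emit:
apply_moves(xyz=[[0.142, -0.114, -0.007], [0.138, -0.119, 0.001], [0.133, -0.124, 0.008], [0.128, -0.129, 0.016], [0.122, -0.134, 0.022], [0.115, -0.139, 0.029], [0.108, -0.143, 0.035], [0.1, -0.147, 0.04]], rot=[[-0.009, 0.062, 0.035], [-0.009, 0.062, 0.035], [-0.009, 0.062, 0.035], [-0.009, 0.062, 0.035], [-0.009, 0.062, 0.035], [-0.009, 0.062, 0.035], [-0.009, 0.062, 0.035], [-0.009, 0.062, 0.035]], hand=[1, 1, 1, 1, 1, 1, 1, 1], force=50)

```text
clock: 1.35
position: [0.4252, -0.1619, 0.2492]
ee_rot: [-0.009, 0.965, 0.026, 0.26]
contact_force: [0.8, 0.6, 0.8]
width: 0.0853
gripper_force: 0.0
```

Emit:
apply_moves(xyz=[[0, 0, 0], [0, 0, 0]], rot=[[0, 0, 0], [0, 0, 0]], hand=[1, 1])

```text
clock: 1.6
position: [0.4248, -0.1633, 0.2492]
ee_rot: [-0.008, 0.966, 0.028, 0.258]
contact_force: [-0.2, -0.8, -1.1]
width: 0.0853
gripper_force: 0.0
```

```bash
python3 - <<'E'
from h import *
i=cam("wrist");cv2.imwrite("pics/w1.png",i["pixels"][:,:,::-1]);np.savez("w1.npz",**{k:i[k] for k in("pixels","Rm","o","K","d")})
for C in([.475,-.16,.161],[.481,-.278,.161]): print(proj(i,C))
print(blobs((hsv(i)[:,:,2]<50).astype(np.uint8),(0,0,640,400),500,60000))
E
```

```text
[318.26078048 202.90721623]
[445.57254821 203.79246316]
[([16.29, 199.36], 1032, [0, 171, 44, 63]), ([302.6, 360.89], 34289, [27, 281, 583, 119])]
```

View pics/w1.png

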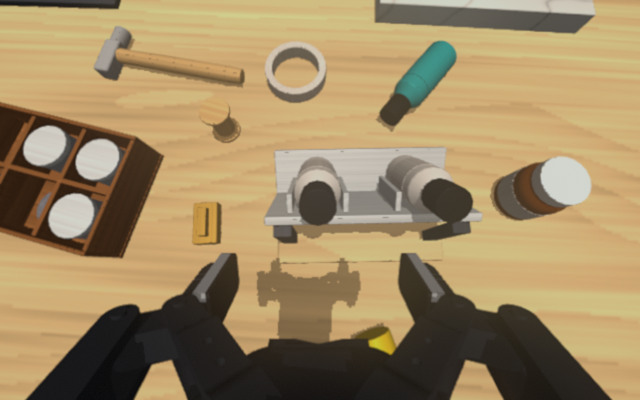

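The wrist view shows cap A at about (317,202) and cap B at about (446,199), both close to the projected positions. I'll refine both numerically.

```bash
python3 - <<'E'
from h import *
z=np.load("w1.npz");i=dict(z);V=hsv(i)[:,:,2]
for th in(55,65,75): print(th,blobs((V<th).astype(np.uint8),(290,170,480,232),200,6000))
t=cam("top");s=cam("side")
E
```

```text
55 []
65 [([446.11, 202.55], 1636, [422, 179, 50, 53]), ([323.16, 210.02], 382, [305, 182, 30, 42])]
75 [([446.08, 202.74], 1718, [421, 179, 51, 53]), ([317.18, 203.17], 1233, [299, 182, 37, 43])]
```

```bash
python3 - <<'E'
from h import *
i=dict(np.load("w1.npz"));t=cam("top");s=cam("side")
A=tri([ray(t,(368.95,220.1)),ray(s,(362.66,153.3)),ray(i,(317.3,203.1))])
B=tri([ray(t,(406,218.5)),ray(s,(379.2,129)),ray(i,(446.3,200.3))])
print(A,B,A[0]-B[0])
yaw=np.arctan2(B[0][0]-A[0][0],A[0][1]-B[0][1]);print("yaw",yaw)
C=A[0].copy();C[2]=.1605;Rt=toolR(yaw,np.pi/6);zt=Rt.apply([0,0,1])
P,_=plan(C+.0167*zt,Rt,1,vmax=.04);print(P)
E
```

```text
(array([ 0.47477631, -0.15929088,  0.16277651]), [np.float64(0.0009132469192033397), np.float64(0.0005610926844995778), np.float64(0.0004236279080792152)]) (array([ 0.48341345, -0.27831448,  0.16346546]), [np.float64(0.00031737722278656375), np.float64(0.0006743413444048488), np.float64(0.0006841073539021032)]) [-0.00863714  0.1190236  -0.00068895]
yaw 0.07243964415002961
3 d 0.1184 ang 1.0 xyz [[-0.0006, -0.0024, 0.1315], [-0.0006, -0.0021, 0.1315], [-0.0006, -0.0018, 0.1315]] rot [0.0019, 0.0003, -0.005]
[ 0.48310441 -0.15868654  0.14603738]
```

Emit:
apply_moves(xyz=[[-0.0006, -0.002, 0.133], [-0.0006, -0.002, 0.133], [-0.0006, -0.002, 0.133], [0, 0, 0], [0, 0, 0], [0, 0, 0], [0, 0, 0], [0, 0, 0]], rot=[[0.002, 0, -0.005], [0.002, 0, -0.005], [0.002, 0, -0.005], [0, 0, 0], [0, 0, 0], [0, 0, 0], [0, 0, 0], [0, 0, 0]], hand=[1, 1, 1, 1, -1, -1, -1, -1], force=50)

```text
clock: 2.85
position: [0.484, -0.1582, 0.1464]
ee_rot: [-0.009, 0.965, 0.036, 0.259]
contact_force: [-4.4, -1.6, 5.4]
width: 0.0331
gripper_force: 48.9
```

Emit:
apply_moves(xyz=[[0, 0, 0], [0, 0, 0]], rot=[[0, 0, 0], [0, 0, 0]], hand=[-1, -1])

```text
clock: 3.1
position: [0.484, -0.1581, 0.1464]
ee_rot: [-0.009, 0.965, 0.036, 0.259]
contact_force: [-3.6, 0.3, 5.8]
width: 0.0328
gripper_force: 48.9
```

Emit:
apply_moves(xyz=[[0.005, 0, -0.07], [0.005, 0, -0.15], [0.01, 0, -0.15], [0.01, 0, -0.12], [0, 0, 0]], rot=[[0, 0, 0], [0, 0, 0], [0, 0, 0], [0, 0, 0], [0, 0, 0]], hand=[-1, -1, -1, -1, -1])

```text
clock: 3.72
position: [0.4183, -0.1635, 0.2795]
ee_rot: [-0.007, 0.965, 0.036, 0.26]
contact_force: [0.1, -1.4, -2.1]
width: 0.0331
gripper_force: 50.8
```

```bash
python3 - <<'E'
from h import *
Rt=toolR(.0,0)
P,R1=plan([.47,-.05,.31],Rt,-1)
P,R1=plan([.4789,.2368,.31],Rt,-1,P,R1)
E
```

```text
4 d 0.1284 ang 30.5 xyz [[0.0561, -0.091, 0.0026], [0.0543, -0.092, -0.005], [0.0515, -0.093, -0.0123], [0.0478, -0.0938, -0.0191]] rot [-0.0033, -0.1257, 0.0173]
6 d 0.2869 ang 0.0 xyz [[0.0049, -0.1593, -0.0], [0.0049, -0.1593, -0.0], [0.0049, -0.1593, -0.0], [0.0049, -0.1593, -0.0], [0.0049, -0.1593, -0.0], [0.0049, -0.1593, -0.0]] rot [0.0, 0.0, 0.0]
```

Emit:
apply_moves(xyz=[[0.056, -0.091, 0.003], [0.054, -0.092, -0.005], [0.052, -0.093, -0.012], [0.048, -0.094, -0.019], [0.005, -0.16, 0], [0.005, -0.16, 0], [0.005, -0.16, 0], [0.005, -0.16, 0]], rot=[[-0.003, -0.126, 0.017], [-0.003, -0.126, 0.017], [-0.003, -0.126, 0.017], [-0.003, -0.126, 0.017], [0, 0, 0], [0, 0, 0], [0, 0, 0], [0, 0, 0]], hand=[-1, -1, -1, -1, -1, -1, -1, -1])

```text
clock: 4.72
position: [0.4713, 0.1421, 0.3068]
ee_rot: [-0.005, 1.0, 0.004, 0.004]
contact_force: [0.9, -0.4, -2.5]
width: 0.0327
gripper_force: 50.7
```

Emit:
apply_moves(xyz=[[0.005, -0.16, 0], [0.005, -0.16, 0], [0, 0, 0], [0, 0, 0]], rot=[[0, 0, 0], [0, 0, 0], [0, 0, 0], [0, 0, 0]], hand=[-1, -1, -1, -1])

```text
clock: 5.22
position: [0.4735, 0.2359, 0.3083]
ee_rot: [-0.005, 1.0, 0.004, 0.004]
contact_force: [0.3, -0.1, -1.9]
width: 0.033
gripper_force: 50.9
```

```bash
python3 - <<'E'
from h import *
i=cam("wrist");s=cam("side");t=cam("top")
a=cv2.resize(i["pixels"],(480,300));b=cv2.resize(s["pixels"][100:300,180:380],(300,300))
cv2.imwrite("pics/c1.png",np.hstack([a,b])[:,:,::-1])
for I in(i,t):
    print([proj(I,X).round(1).tolist() for X in([.4789,.2368,.007],[.5734,.299,.007],[.4789,.2368,.19])])
plan([.4789,.2368,.15],toolR(0,0),-1);print(Rq(status.get_state()["ee_rot"]).apply([0,0,1]))
E
```

```text
[[319.5, 164.3], [279.2, 101.8], [318.7, 193.2]]
[[252.4, 221.8], [236.2, 195.2], [244.9, 215.1]]
3 d 0.1595 ang 0.9 xyz [[0.0036, -0.0002, 0.1772], [0.0042, -0.0008, 0.1772], [0.0048, -0.0014, 0.1772]] rot [-0.0032, -0.0032, 0.002]
[ 0.00997924  0.01008705 -0.99989933]
```

View pics/c1.png

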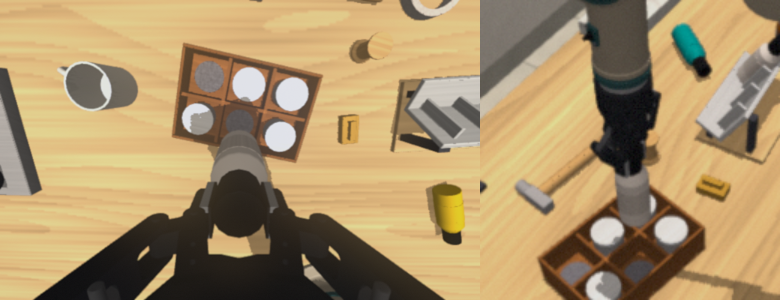

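The projected cell centres match the felt discs in the wrist view, at about (320,163) and (279,100). The bottle hangs upright, so I'll lower it.

Emit:
apply_moves(xyz=[[0.006, -0.001, 0.13], [0.006, -0.001, 0.18], [0.006, -0.001, 0.18], [0, 0, 0.08], [0, 0, 0]], rot=[[-0.003, -0.003, 0.002], [-0.003, -0.003, 0.002], [-0.003, -0.003, 0.002], [0, 0, 0], [0, 0, 0]], hand=[-1, -1, -1, -1, -1])

```text
clock: 6.0
position: [0.4793, 0.2365, 0.1372]
ee_rot: [0.0, 1.0, -0.0, -0.002]
contact_force: [-0.5, 0.4, -1.3]
width: 0.0331
gripper_force: 50.9
```

Emit:
apply_moves(xyz=[[0, 0, 0.01], [0, 0, 0.007], [0, 0, 0]], rot=[[0, 0, 0], [0, 0, 0], [0, 0, 0]], hand=[-1, -1, -1])

```text
clock: 6.38
position: [0.4811, 0.2381, 0.1349]
ee_rot: [-0.001, 1.0, 0.001, 0.002]
contact_force: [0.7, -0.6, -2.0]
width: 0.0328
gripper_force: 50.9
```

Emit:
apply_moves(xyz=[[0, 0, 0.01], [0, 0, 0.01], [0, 0, 0.01], [0, 0, 0]], rot=[[0, 0, 0], [0, 0, 0], [0, 0, 0], [0, 0, 0]], hand=[-1, -1, -1, -1])

```text
clock: 6.88
position: [0.4804, 0.238, 0.1245]
ee_rot: [-0.0, 1.0, 0.001, 0.0]
contact_force: [0.4, 0.2, -2.5]
width: 0.0327
gripper_force: 50.9
```

Emit:
apply_moves(xyz=[[0, 0, 0.007], [0, 0, 0.006], [0, 0, 0]], rot=[[0, 0, 0], [0, 0, 0], [0, 0, 0]], hand=[-1, -1, -1])

```text
clock: 7.25
position: [0.4814, 0.2382, 0.1237]
ee_rot: [-0.001, 1.0, 0.001, 0.002]
contact_force: [-4.1, -1.2, 12.4]
width: 0.0324
gripper_force: 52.7
```

Emit:
apply_moves(xyz=[[0, 0, -0.003], [0, 0, 0], [0, 0, 0], [0, 0, 0], [0, 0, -0.06], [0, 0, -0.16], [0, 0, -0.18], [0, 0, -0.15]], rot=[[0, 0, 0], [0, 0, 0], [0, 0, 0], [0, 0, 0], [0, 0, 0], [0, 0, 0], [0, 0, 0], [0, 0, 0]], hand=[-1, 1, 1, 1, 1, 1, 1, 1])

```text
clock: 8.25
position: [0.4807, 0.2379, 0.2889]
ee_rot: [-0.001, 1.0, 0.001, 0.001]
contact_force: [0.9, 0.1, -0.3]
width: 0.0851
gripper_force: 0.0
```

```bash
python3 - <<'E'
from h import *
i=cam("wrist");cv2.imwrite("pics/c2.png",cv2.resize(i["pixels"],(480,300))[:,:,::-1])
print([proj(i,X).round(1).tolist() for X in([.4789,.2368,.157],[.5734,.299,.007])])
yaw=.072;C=np.array([.4834,-.2783,.1605]);Rt=toolR(yaw,np.pi/6);z=Rt.apply([0,0,1])
P,R1=plan(C-.12*z+.0187*z,Rt,1)
P,R1=plan(C+.0187*z,Rt,1,P,R1,vmax=.042)
E
```

```text
[[319.7, 195.9], [276.8, 105.4]]
10 d 0.5254 ang 29.5 xyz [[-0.0173, 0.1737, 0.0145], [-0.0192, 0.1736, 0.0133], [-0.0211, 0.1734, 0.012], [-0.0229, 0.1733, 0.0107], [-0.0246, 0.1731, 0.0092], [-0.0263, 0.173, 0.0077], [-0.0278, 0.1728, 0.0061], [-0.0293, 0.1726, 0.0044], [-0.0307, 0.1724, 0.0026], [-0.032, 0.1722, 0.0008]] rot [0.0013, 0.0487, -0.0067]
3 d 0.12 ang 0.0 xyz [[-0.0, -0.0, 0.1333], [-0.0, -0.0, 0.1333], [-0.0, -0.0, 0.1333]] rot [0.0, 0.0, 0.0]
```

View pics/c2.png

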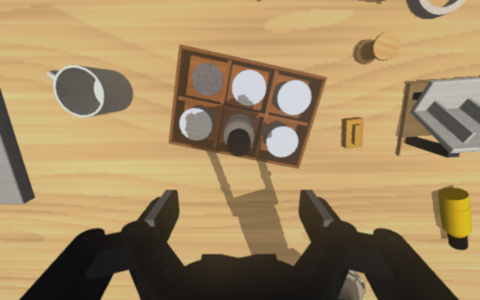

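Bottle A stands upright in the near-middle cell, with its cap at about (238,143) in the half-size view. Now for bottle B.

Emit:
apply_moves(xyz=[[-0.017, 0.174, 0.014], [-0.019, 0.174, 0.013], [-0.021, 0.173, 0.012], [-0.023, 0.173, 0.011], [-0.025, 0.173, 0.009], [-0.026, 0.173, 0.008], [-0.028, 0.173, 0.006], [-0.029, 0.173, 0.004]], rot=[[0.001, 0.049, -0.007], [0.001, 0.049, -0.007], [0.001, 0.049, -0.007], [0.001, 0.049, -0.007], [0.001, 0.049, -0.007], [0.001, 0.049, -0.007], [0.001, 0.049, -0.007], [0.001, 0.049, -0.007]], hand=[1, 1, 1, 1, 1, 1, 1, 1])

```text
clock: 9.3
position: [0.4395, -0.1808, 0.2523]
ee_rot: [-0.004, 0.978, 0.03, 0.206]
contact_force: [1.0, -0.2, -0.6]
width: 0.0855
gripper_force: 0.0
```

Emit:
apply_moves(xyz=[[-0.031, 0.172, 0.003], [-0.032, 0.172, 0.001], [0, 0, 0], [0, 0, 0]], rot=[[0.001, 0.049, -0.007], [0.001, 0.049, -0.007], [0, 0, 0], [0, 0, 0]], hand=[1, 1, 1, 1])

```text
clock: 9.8
position: [0.4296, -0.2829, 0.243]
ee_rot: [-0.007, 0.967, 0.036, 0.254]
contact_force: [-0.4, 0.2, -0.8]
width: 0.0855
gripper_force: 0.0
```

```bash
python3 - <<'E'
from h import *
i=cam("wrist");V=hsv(i)[:,:,2];cv2.imwrite("pics/w2.png",i["pixels"][100:300,170:470,::-1])
yaw=.072;C=np.array([.4834,-.2783,.1605]);print(proj(i,C))
for th in(55,65,75): print(th,blobs((V<th).astype(np.uint8),(280,165,360,240),200,6000))
Rt=toolR(yaw,np.pi/6);z=Rt.apply([0,0,1])
plan(C+.0187*z,Rt,1,vmax=.042)
E
```

```text
[317.3586439  196.68949337]
55 []
65 [([317.65, 195.85], 1257, [300, 174, 36, 44])]
75 [([317.67, 195.91], 1310, [299, 174, 38, 44])]
3 d 0.1173 ang 0.7 xyz [[0.0067, -0.0004, 0.1302], [0.0063, -0.0003, 0.1302], [0.0059, -0.0001, 0.1302]] rot [0.0012, 0.003, 0.0018]
```

View pics/w2.png

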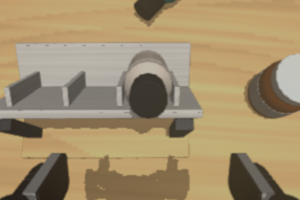

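Cap B is at (317.7,195.9), within 1 px of its projection, so I'll grasp it.

Emit:
apply_moves(xyz=[[0.007, 0, 0.13], [0.006, 0, 0.13], [0.006, 0, 0.13], [0, 0, 0], [0, 0, 0], [0, 0, 0], [0, 0, 0], [0, 0, 0]], rot=[[0.001, 0.003, 0.002], [0.001, 0.003, 0.002], [0.001, 0.003, 0.002], [0, 0, 0], [0, 0, 0], [0, 0, 0], [0, 0, 0], [0, 0, 0]], hand=[1, 1, 1, 1, -1, -1, -1, -1])

```text
clock: 10.85
position: [0.4928, -0.2794, 0.1463]
ee_rot: [-0.008, 0.965, 0.034, 0.26]
contact_force: [-3.8, 1.1, 5.8]
width: 0.0328
gripper_force: 49.0
```

Emit:
apply_moves(xyz=[[0, 0, 0], [0, 0, 0]], rot=[[0, 0, 0], [0, 0, 0]], hand=[-1, -1])

```text
clock: 11.1
position: [0.4927, -0.2794, 0.1463]
ee_rot: [-0.008, 0.965, 0.034, 0.26]
contact_force: [-3.1, 1.4, 5.6]
width: 0.0332
gripper_force: 49.0
```

Emit:
apply_moves(xyz=[[0.005, 0, -0.07], [0.005, 0, -0.15], [0.01, 0, -0.15], [0.01, 0, -0.12], [0, 0, 0]], rot=[[0, 0, 0], [0, 0, 0], [0, 0, 0], [0, 0, 0], [0, 0, 0]], hand=[-1, -1, -1, -1, -1])

```text
clock: 11.72
position: [0.4267, -0.2853, 0.2793]
ee_rot: [-0.005, 0.965, 0.034, 0.26]
contact_force: [-0.6, 0.0, -3.5]
width: 0.0327
gripper_force: 51.1
```

```bash
python3 - <<'E'
from h import *
Rt=toolR(.0,0)
P,R1=plan([.46,-.16,.33],Rt,-1)
P,R1=plan([.5734,.299,.33],Rt,-1,P,R1)
E
```

```text
4 d 0.1392 ang 30.4 xyz [[0.0517, -0.102, -0.0197], [0.0469, -0.1027, -0.0265], [0.0412, -0.1034, -0.0326], [0.0348, -0.104, -0.0379]] rot [-0.0026, -0.1256, 0.0164]
9 d 0.4728 ang 0.0 xyz [[0.042, -0.17, -0.0], [0.042, -0.17, -0.0], [0.042, -0.17, -0.0], [0.042, -0.17, -0.0], [0.042, -0.17, -0.0], [0.042, -0.17, -0.0], [0.042, -0.17, -0.0], [0.042, -0.17, -0.0], [0.042, -0.17, -0.0]] rot [0.0, 0.0, 0.0]
```

Emit:
apply_moves(xyz=[[0.052, -0.102, -0.02], [0.047, -0.103, -0.027], [0.041, -0.103, -0.033], [0.035, -0.104, -0.038], [0.042, -0.17, 0], [0.042, -0.17, 0], [0.042, -0.17, 0], [0.042, -0.17, 0]], rot=[[-0.003, -0.126, 0.016], [-0.003, -0.126, 0.016], [-0.003, -0.126, 0.016], [-0.003, -0.126, 0.016], [0, 0, 0], [0, 0, 0], [0, 0, 0], [0, 0, 0]], hand=[-1, -1, -1, -1, -1, -1, -1, -1])

```text
clock: 12.72
position: [0.51, 0.0478, 0.3266]
ee_rot: [-0.002, 1.0, 0.002, -0.003]
contact_force: [1.1, -0.3, -3.3]
width: 0.0328
gripper_force: 50.9
```

Emit:
apply_moves(xyz=[[0.042, -0.17, 0], [0.042, -0.17, 0], [0.042, -0.17, 0], [0.042, -0.17, 0], [0.042, -0.17, 0], [0, 0, 0], [0, 0, 0]], rot=[[0, 0, 0], [0, 0, 0], [0, 0, 0], [0, 0, 0], [0, 0, 0], [0, 0, 0], [0, 0, 0]], hand=[-1, -1, -1, -1, -1, -1, -1])

```text
clock: 13.6
position: [0.5717, 0.3007, 0.3272]
ee_rot: [-0.001, 1.0, 0.002, -0.004]
contact_force: [0.0, 0.6, -1.5]
width: 0.033
gripper_force: 51.2
```

```bash
python3 - <<'E'
from h import *
i=cam("wrist");s=cam("side")
a=cv2.resize(i["pixels"],(480,300));b=cv2.resize(s["pixels"][100:340,160:400],(300,300))
cv2.imwrite("pics/c3.png",np.hstack([a,b])[:,:,::-1])
print(proj(i,[.5734,.299,.007]))
plan([.5734,.299,.138],toolR(0,0),-1,vmax=.05);print(Rq(status.get_state()["ee_rot"]).apply([0,0,1]))
E
```

```text
[319.72730697 161.77091059]
4 d 0.1905 ang 0.4 xyz [[0.0021, 0.001, 0.1588], [0.0018, 0.0009, 0.1588], [0.0016, 0.0008, 0.1588], [0.0014, 0.0007, 0.1588]] rot [-0.0006, 0.0013, 0.0005]
[-0.00564598  0.0026391  -0.99998058]
```

View pics/c3.png

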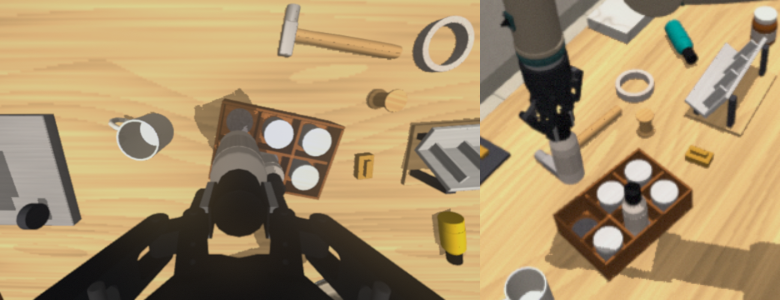

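Bottle B hangs upright over the far-left cell, and its felt shows at about (240,120). Lowering it now.

Emit:
apply_moves(xyz=[[0.002, 0.001, 0.13], [0.002, 0.001, 0.18], [0.002, 0.001, 0.18], [0.001, 0.001, 0.145], [0, 0, 0], [0, 0, 0]], rot=[[0, 0.001, 0], [0, 0.001, 0], [0, 0.001, 0], [0, 0.001, 0], [0, 0, 0], [0, 0, 0]], hand=[-1, -1, -1, -1, -1, -1])

```text
clock: 14.45
position: [0.5754, 0.3, 0.1411]
ee_rot: [-0.002, 1.0, 0.001, 0.002]
contact_force: [-0.5, 0.4, -1.6]
width: 0.0326
gripper_force: 51.0
```

Emit:
apply_moves(xyz=[[0, 0, 0.01], [0, 0, 0.01], [0, 0, 0.01], [0, 0, 0]], rot=[[0, 0, 0], [0, 0, 0], [0, 0, 0], [0, 0, 0]], hand=[-1, -1, -1, -1])

```text
clock: 14.95
position: [0.5737, 0.3002, 0.1297]
ee_rot: [-0.002, 1.0, 0.002, -0.0]
contact_force: [-0.0, 0.5, -1.6]
width: 0.0327
gripper_force: 51.1
```

Emit:
apply_moves(xyz=[[0, 0, 0.007], [0, 0, 0.006], [0, 0, 0]], rot=[[0, 0, 0], [0, 0, 0], [0, 0, 0]], hand=[-1, -1, -1])

```text
clock: 15.32
position: [0.5738, 0.3002, 0.1258]
ee_rot: [-0.002, 1.0, 0.002, -0.0]
contact_force: [-0.3, 0.5, -3.4]
width: 0.033
gripper_force: 51.1
```

Emit:
apply_moves(xyz=[[0, 0, 0.005], [0, 0, 0]], rot=[[0, 0, 0], [0, 0, 0]], hand=[-1, -1])

```text
clock: 15.58
position: [0.5739, 0.3002, 0.1244]
ee_rot: [-0.002, 1.0, 0.001, 0.0]
contact_force: [-0.1, 0.4, -2.4]
width: 0.0334
gripper_force: 51.1
```

Emit:
apply_moves(xyz=[[0, 0, 0.004], [0, 0, 0]], rot=[[0, 0, 0], [0, 0, 0]], hand=[-1, -1])

```text
clock: 15.82
position: [0.5742, 0.3003, 0.1242]
ee_rot: [-0.002, 1.0, 0.001, 0.001]
contact_force: [-0.9, -0.3, 3.0]
width: 0.033
gripper_force: 51.8
```

Emit:
apply_moves(xyz=[[0, 0, 0.003], [0, 0, 0]], rot=[[0, 0, 0], [0, 0, 0]], hand=[-1, -1])

```text
clock: 16.08
position: [0.5744, 0.3005, 0.1242]
ee_rot: [-0.002, 1.0, 0.002, 0.001]
contact_force: [-1.4, 0.1, 8.2]
width: 0.033
gripper_force: 52.3
```

On the floor. Releasing and retreating.

Emit:
apply_moves(xyz=[[0, 0, 0], [0, 0, 0], [0, 0, 0], [0, 0, -0.06], [0, 0, -0.16], [0, 0, -0.18], [0, 0, -0.15], [0, 0, 0]], rot=[[0, 0, 0], [0, 0, 0], [0, 0, 0], [0, 0, 0], [0, 0, 0], [0, 0, 0], [0, 0, 0], [0, 0, 0]], hand=[1, 1, 1, 1, 1, 1, 1, 1])

```text
clock: 17.08
position: [0.5759, 0.3005, 0.2922]
ee_rot: [-0.004, 1.0, 0.002, 0.004]
contact_force: [-0.3, 0.1, 0.3]
width: 0.0851
gripper_force: 0.0
```

```bash
python3 - <<'E'
from h import *
i=cam("wrist");s=cam("side")
a=cv2.resize(i["pixels"],(480,300));b=cv2.resize(s["pixels"][100:340,160:400],(300,300))
cv2.imwrite("pics/c4.png",np.hstack([a,b])[:,:,::-1])
E
```

```text
(no output)
```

View pics/c4.png

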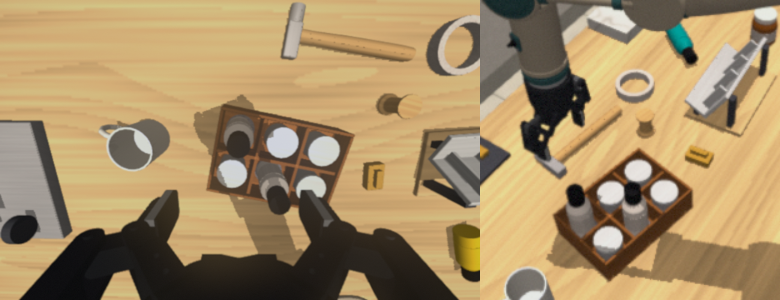

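Both bottles stand upright in their cells, with caps at about (576,195) and (632,190) in the right-hand crop. The tins and everything else visible look undisturbed, and the gripper is clear.

```bash
python3 -c "
from rig import job;print(job.sign_off())"
```

```text
the job is handed in; nothing more can be done
None
```

I set both bottles down upright, caps up, in the two empty crate cells in about 17 s; the tins and the other things in view looked undisturbed, and the job is handed in.

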